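# Refit the spin basket of a mop bucket

### The arm

A 7-joint arm with a two-finger parallel gripper is mounted at the origin on the work surface. World frame = base frame: x ahead of the robot, y to its left, z up, the work surface at z = 0. Lengths are in m, angles in rad, forces in N, time in s.
With the tool pointing down it reaches from about 0.4 to 0.75 m from the base axis. Payload 19.5 kg.
Tool frame: the origin (TCP) lies where the fingers leave the gripper's body, on its centre line; the fingertips stand 73 mm ahead of it and the grasp point (between the pads) lies 54 mm ahead of it; z points along the fingers, y is the line along which they close (so a half turn about z gives the same grasp; the last joint's range is limited). The gripper opens to 85 mm and grips with 20 to 120 N. Pads are 22 mm wide; open, the fingers measure 114 mm over their backs; the gripper's body (76 mm by 85 mm) begins 54 mm behind the grasp point. The pads swing forward as they close: fully open they stand 13 mm farther back than shut.
Start: joints at [1.086, 0.707, -0.028, 1.485, 0.022, 0.951, -0.075], TCP at [0.246, -0.52, 0.304] pointing down, gripper open.
Joint ranges: [-2.71, 2.71], [-0.32, 2.16], [-1.57, 1.52], [0, 2.45], [-1.46, 4.6], [0, 2.02], [-2.83, 2.83]. Speed limits (rad/s): [1.89, 1.89, 2.57, 2.57, 3.01, 3.01, 3.01].

### API

Orientations are given as a unit quaternion [x, y, z, w].
In Python, from rig import env, hand, kin, status, vision gives the robot as it stands. Calls block until the motion is done:
- env.movep(position, orientation): joint-space move of the TCP to a pose.
- env.move_linear(position, orientation=None, v=0.15, max_force=None): straight line of the TCP; orientation=None keeps the orientation; v is the mean speed in m/s. With max_force (N) it stops when the force on the tool has changed by that much, and returns True; else False.
- env.movej(angles): joint-space move.
- hand.gripper_to(opening, f_grip=None): opening from 0.0 (shut) to 1.0 (fully open); f_grip is the grip in N (None keeps the last); returns when the fingers have stopped.
- env.hold(seconds).
- kin.solve_ik(position, orientation): joint angles nearest the present ones, or None.
- status.state(): the state.
- vision.snapshot(name): name is "scene" or "side" or "wrist"; returns a dict with "image" (420x560x3 uint8, red, green, blue), "range_z" (420x560 float32, m along the optical axis (not along the pixel's ray), 0 where there is no reading), "fx", "fy", "cx", "cy" (pixels), "xyz" and "orientation" of the camera in the world. Camera axes: x right, y down, z forward; pixel columns grow to the right and rows downward; lengths in m; the calibration is good to about 2 mm. A picture is of the moment at which its call begins.
A pose or a line that the arm cannot do raises env.Unreachable and nothing moves.
- env.finish_job(): hands the job in; it is judged then, once.
The state is a dict: "time_s": time; "q": joint angles; "qd": joint speeds; "joint_torque": joint torques, N m; "position": TCP position; "ee_rot": TCP orientation; "contact_force": force on the tool from outside, world axes, zero at the start; "wrist_torque": the same for the moment, N m; "gripper_width": opening from 0.0 (shut) to 1.0 (fully open); "grip_force": force on a finger pad.
Only numpy, scipy, OpenCV 4.12 (cv2) and the standard library are available. Lean on these libraries where they do the work, as an engineer would, in place of code of your own. Each camera call takes 0.05 s, during which the arm holds its last target. There are 200 camera calls.

### The job

Put the slotted spin basket back into the mop bucket: feel with its hub for the drive spindle, let it slide down over it, and turn it gently until it drops fully home on the cross key and sits level. Go easy on the plastic drive: keep every push and twist light. Leave the basket released and the other things on the worktop where they are.

Things in the scene. Friction and masses are not known exactly. Their poses are not given: they have to be found in the camera images.
- basket: loose grey plastic spin basket, an open slotted bowl 192 mm wide, 62 mm high, about 0.3 kg, standing upright. Origin: centre of its underside, z up. Under its hub: a blind round bore 16.4 mm wide and 52 mm deep, open at the underside, and across the underside a cross of two slots along the body's x and y, each 9.5 mm wide and 10 mm deep. The bowl's floor is 7 mm thick
- hub (a point): point on the basket's axis, 32 mm above its underside, at which to grip the hub: a twelve-sided pillar in the middle of the bowl, 44 mm across flats (faces square to the body's x and y and every 30 degrees between), top 58 mm above the underside. 60 mm are free all round it inside the bowl. The drive breaks when the basket loads it with over 60 N in all; twisting hard against the key counts too
- bucket: white oblong mop bucket, fixed: 400 mm long (its y), 270 mm wide (its x), 200 mm high, walls 4 mm; handle folded down at the +y end, pedal on the -x side. Origin: centre of its underside. In its -y half the grey drive post, 52 mm wide, whose flat top, the seat, is 112 mm above the origin. Until its slots lie over the key, the basket stops 8 mm above the seat.
- post (a point): nominal centre of the seat, 65 mm from the bucket's origin towards its -y; axes as the bucket's. The drop-in drive has play: the true spindle axis stands up to 7 mm off this point in x and in y, unmeasured; it stays put. Spindle: steel, 14 mm wide, 40 mm high above the seat, tip chamfered 1.5 mm. Across its foot lies a key bar 36 x 6 mm, 8 mm high, at any angle, unmeasured
- iron: steam iron standing on its heel, 260 mm high, 1.2 kg, at the left side; origin under its heel. To be left alone
- spray: blue spray bottle, 230 mm high, at the far edge; origin under its foot. To be left alone
- brush: wooden scrubbing brush, 120 x 52 x 43 mm, beyond the basket; origin under its bristles. To be left alone
- soap: bar of soap in a white dish, 85 x 120 x 29 mm, beyond the basket; origin under the dish. To be left alone
- peg: one wooden clothes peg, 74 x 10 x 13 mm, lying beyond the bucket; origin under it. To be left alone
Not all that is in view belongs to the job. Of the things like the basket, leave any that is purple; of the rest the larger one is meant.

How it is judged:
By the outcome, as a careful person would: the job done as asked, in the order asked, and still so for the second after the job is handed in, with the robot touching nothing.
It also fails if it takes over 64 s, if anything falls off the work surface, if the arm or the gripper's body presses on something with over 40 N, if the wrist force passes 120 N, or if a joint passes its speed limit or range.

## Working session

There is one attempt and no reset: what is moved stays moved. The work goes in short steps, each a Python script; the robot and the scene stay as the last script left them, time stands still between calls to the robot, and variables do not carry over. Pictures are saved under pics/ and viewed, at most 10 in all, crops included, and the job is handed in when it is done.

```bash
ls; mkdir -p pics; cat > h.py <<'E'
import numpy as np, cv2
from rig import env, hand, kin, status, vision
from scipy.spatial.transform import Rotation as R
def cloud(s):
    z=s["range_z"]; v,u=np.mgrid[:z.shape[0],:z.shape[1]]
    p=np.stack([(u-s["cx"])/s["fx"]*z,(v-s["cy"])/s["fy"]*z,z],-1)
    w=p@R.from_quat(s["orientation"]).as_matrix().T+np.array(s["xyz"])
    w[z<=0]=np.nan
    return w
def save(n,im): cv2.imwrite("pics/"+n,im[:,:,::-1])
E
python3 - <<'E'
from h import *
a=vision.snapshot("scene");b=vision.snapshot("side")
np.savez("a.npz",**a);np.savez("b.npz",**b)
save("scene.png",a["image"]);save("side.png",b["image"])
print(a["xyz"],a["orientation"],b["xyz"],b["orientation"],a["fx"])
s=status.state();print(s["time_s"],s["ee_rot"],s["gripper_width"])
E
```

```text
pics
[1.10479333 0.29968937 0.82987414] [ 0.54529456  0.76681982 -0.27768675 -0.19372992] [-0.55414237  0.40129927  0.90863696] [-0.54943202  0.70145596 -0.35914483  0.27766705] 401.4336776717314
0.1 [ 9.75593381e-01  2.19584415e-01 -1.27854030e-04 -4.72081180e-04] 1.0006899575888155
```

View pics/scene.png

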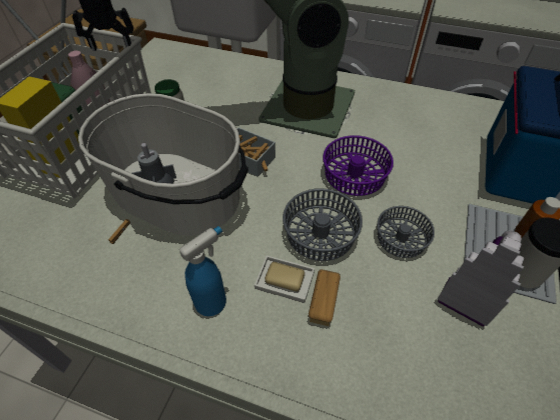

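View pics/side.png

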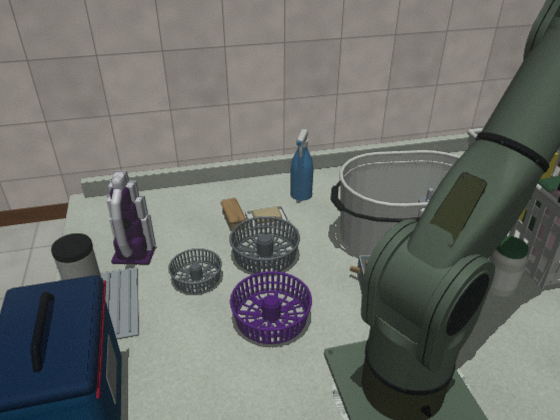

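Scene view: three look-alikes. They are the purple bowl (357,165), the large grey bowl (322,225) and the small grey bowl (404,231). The large grey one is meant. The bucket is at (165,160) with the spindle at about (148,155), the soap at (285,278), the brush at (325,297), the spray at (207,280) and the peg at (120,230).

```bash
python3 - <<'E'
from h import *
a=dict(np.load("a.npz"));W=cloud(a)
for n,(u,v) in dict(hub=(322,222),small=(404,229),purple=(357,160),spin=(148,148),post=(150,165),soap=(285,275),brush=(325,290),handle=(180,190)).items(): print(n,W[v,u].round(3))
b=dict(np.load("b.npz"));Wb=cloud(b)
P=np.concatenate([W.reshape(-1,3),Wb.reshape(-1,3)]);P=P[~np.isnan(P).any(1)]
h=W[222,322]
# rim of basket
q=P[(np.hypot(*(P[:,:2]-h[:2]).T)<0.115)&(P[:,2]>0.052)&(P[:,2]<0.075)]
rim=q[np.hypot(*(q[:,:2]-h[:2]).T)>0.07]
c,ax,an=cv2.fitEllipse(rim[:,:2].astype(np.float32)); print("rim",c,ax,len(rim))
from scipy.optimize import least_squares
r=least_squares(lambda p:np.hypot(rim[:,0]-p[0],rim[:,1]-p[1])-p[2],[*h[:2],.094],loss="soft_l1",f_scale=.002);print(r.x)
hb=q[np.hypot(*(q[:,:2]-h[:2]).T)<0.04];print("hub",hb.mean(0),hb.min(0),hb.max(0))
# bucket rim
k=P[(P[:,2]>0.19)&(P[:,2]<0.215)&(P[:,1]<-.1)&(P[:,1]>-.9)&(P[:,0]>.1)&(P[:,0]<.95)]
print(len(k),k.min(0),k.max(0)); np.save("k.npy",k)
im=np.zeros((600,600),np.uint8)
ij=((k[:,:2]-[.1,-.9])/.0015).astype(int);m=(ij>=0).all(1)&(ij<600).all(1);im[ij[m,1],ij[m,0]]=255
cv2.imwrite("pics/rim.png",im)
E
```

```text
hub [0.509 0.19  0.058]
small [0.455 0.382 0.045]
purple [0.269 0.223 0.06 ]
spin [ 0.394 -0.372  0.037]
post [ 0.509 -0.276  0.103]
soap [0.661 0.147 0.027]
brush [0.679 0.245 0.047]
handle [ 0.622 -0.109  0.184]
rim (0.49916455149650574, 0.1874522864818573) (0.18669454753398895, 0.18710438907146454) 1283
[0.49926521 0.18749804 0.093314  ]
hub [0.4995948  0.18771861 0.05703308] [0.47474204 0.16497388 0.05203985] [0.52100861 0.20975108 0.06231883]
5312 [ 0.17699693 -0.73752181  0.19000104] [ 0.64325862 -0.10008893  0.21498997]
```

View pics/rim.png

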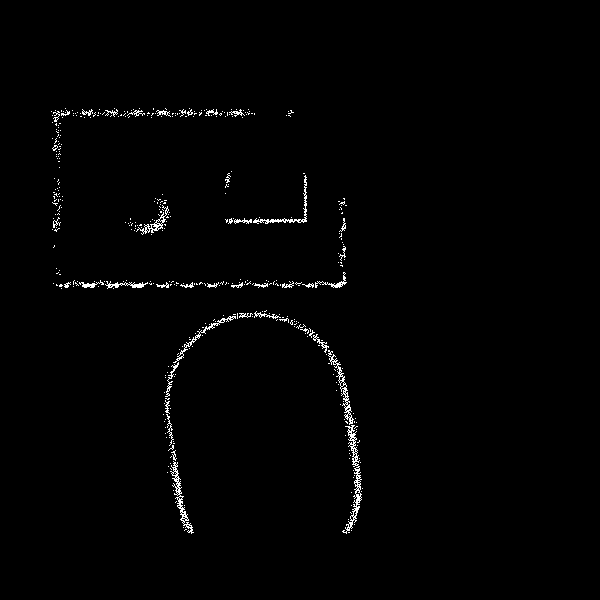

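```bash
python3 - <<'E'
from h import *
from scipy.optimize import least_squares
a=dict(np.load("a.npz"));b=dict(np.load("b.npz"))
Wa=cloud(a);P=np.concatenate([Wa.reshape(-1,3),cloud(b).reshape(-1,3)]);P=P[~np.isnan(P).any(1)]
k=P[(P[:,2]>0.193)&(P[:,2]<0.208)&(P[:,1]<.0)&(P[:,1]>-.45)&(P[:,0]>.25)&(P[:,0]<.75)][:,:2]
def f(p):
    c,s=np.cos(p[2]),np.sin(p[2]);d=k-p[:2];q=np.abs(np.c_[c*d[:,0]+s*d[:,1],-s*d[:,0]+c*d[:,1]])-(np.array([.133,.198])-p[3])
    return np.hypot(*np.maximum(q,0).T)+np.minimum(q.max(1),0)-p[3]
best=min((least_squares(f,[.5,-.23,t,.1],loss="soft_l1",f_scale=.003) for t in (-.3,0,.3)),key=lambda r:r.cost)
p=best.x;print("bucket",p,np.abs(best.fun).mean(),np.ptp(k,axis=0))
c,s=np.cos(p[2]),np.sin(p[2]);post=p[:2]+.065*np.array([s,-c]);print("post",post)
d=P[:,:2]-post
for lo,hi in((.1,.108),(.108,.116),(.116,.124),(.124,.135),(.135,.15),(.15,.16)):
    q=P[(P[:,2]>lo)&(P[:,2]<hi)&(np.hypot(*d.T)<.045)];print(lo,len(q),q.mean(0).round(4),q.min(0).round(3),q.max(0).round(3))
save("crop.png",cv2.resize(a["image"][100:270,80:440],None,fx=2.2,fy=2.2))
E
```

```text
bucket [ 0.49390241 -0.23028759 -0.14884519  0.13074672] 0.0023894453507140364 [0.29841597 0.40593008]
post [ 0.48426316 -0.29456888]
0.1 60 [ 0.503  -0.2767  0.1039] [ 0.47  -0.304  0.1  ] [ 0.517 -0.263  0.108]
0.108 221 [ 0.4953 -0.2859  0.1126] [ 0.461 -0.318  0.108] [ 0.517 -0.265  0.116]
0.116 57 [ 0.4887 -0.2892  0.1201] [ 0.474 -0.304  0.116] [ 0.504 -0.278  0.124]
0.124 36 [ 0.4891 -0.2891  0.1296] [ 0.481 -0.3    0.124] [ 0.497 -0.284  0.135]
0.135 46 [ 0.4905 -0.2894  0.1422] [ 0.48  -0.299  0.135] [ 0.497 -0.284  0.15 ]
0.15 26 [ 0.4893 -0.2897  0.1531] [ 0.483 -0.296  0.151] [ 0.495 -0.285  0.156]
```

View pics/crop.png

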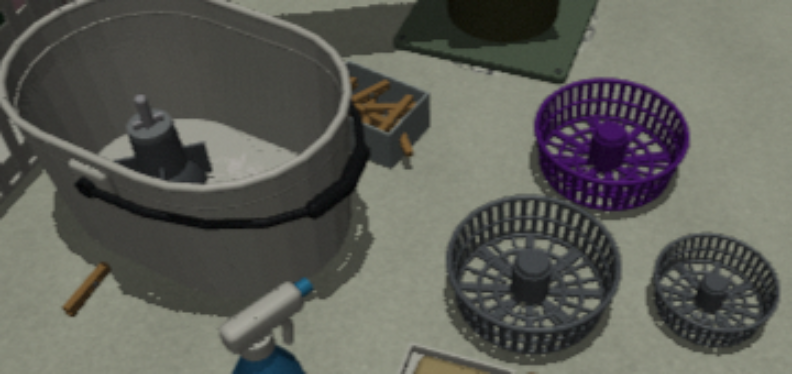

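The crop shows the large grey bowl with its hub at scene pixel (322,218), bigger than its grey twin at (404,231), so the choice stands. The spindle stands upright on the post at scene pixel (145,150). Next I take wrist views above the bucket, then above the basket.

```bash
python3 - <<'E'
from h import *
q=R.from_euler("ZX",[0,np.pi]).as_quat()
env.movep([.44,-.29,.40],q)
s=vision.snapshot("wrist");np.savez("w1.npz",**s);save("w1.png",s["image"])
st=status.state();print(st["time_s"],s["xyz"],R.from_quat(s["orientation"]).as_matrix().round(2).tolist(),st["q"])
env.movep([.45,.188,.30],q)
s=vision.snapshot("wrist");np.savez("w2.npz",**s);save("w2.png",s["image"])
st=status.state();print(st["time_s"],s["xyz"],st["q"])
E
```

```text
1.35 [ 0.51518967 -0.28915065  0.46893022] [[-0.0, -0.95, -0.3], [-1.0, 0.0, -0.0], [0.0, 0.3, -0.95]] [ 0.44077477  0.53821474  0.15280634  1.48802059 -0.08614734  1.12250197
 -0.96225093]
3.175 [0.52617108 0.1888136  0.36948234] [-0.51740063  0.58799163  0.10026763  1.80162881 -0.08060774  0.75559726
 -1.94750024]
```

View pics/w1.png

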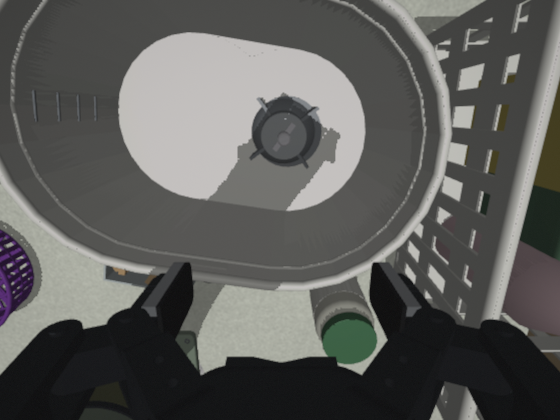

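View pics/w2.png

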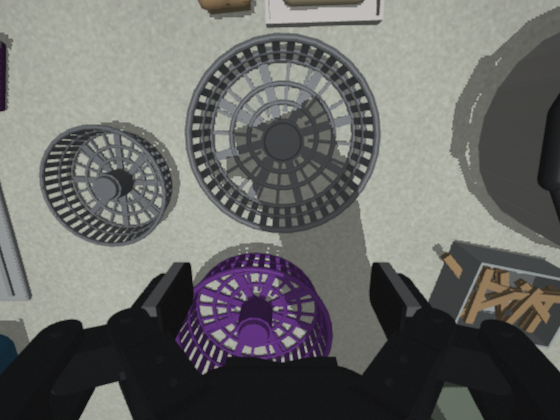

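The w1 view shows the seat at (286,130) with the key bar crossing the spindle diagonally. In w2 the large grey basket's hub is at (283,141). Now one enlarged view of both, with measurements.

```bash
python3 - <<'E'
from h import *
w=dict(np.load("w1.npz"));W=cloud(w)
S=W[60:200,210:360].reshape(-1,3)
d=np.hypot(S[:,0]-.488,S[:,1]+.291)
for lo,hi in((.108,.116),(.117,.124),(.13,.147),(.147,.156)):
    q=S[(S[:,2]>lo)&(S[:,2]<hi)&(d<.04)];
    if len(q)<5: continue
    ce,v=cv2.PCACompute(q[:,:2].astype(np.float32),None)[:2]
    print(lo,len(q),((q.max(0)+q.min(0))/2).round(4),q.mean(0).round(4),np.ptp(q,axis=0).round(4),np.degrees(np.arctan2(v[0,1],v[0,0])))
w2=dict(np.load("w2.npz"));W2=cloud(w2)
S=W2.reshape(-1,3);d=np.hypot(S[:,0]-.4995,S[:,1]-.1877)
q=S[(S[:,2]>.054)&(S[:,2]<.064)&(d<.035)];print("hub",len(q),q.mean(0),np.ptp(q,axis=0))
# facets: boundary radius of hub top
c=q[:,:2].mean(0)
hull=cv2.convexHull((q[:,:2]-c).astype(np.float32))[:,0]
for t in range(0,30,3):
    A=np.radians(t+np.arange(12)*30);print(t,(np.max(hull@np.array([np.cos(A),np.sin(A)]),0).mean()*1e3).round(2),end=' ')
rm=S[(S[:,2]>.056)&(S[:,2]<.068)&(d>.08)&(d<.11)]
from scipy.optimize import least_squares
print(least_squares(lambda p:np.hypot(rm[:,0]-p[0],rm[:,1]-p[1])-p[2],[.4995,.1877,.094],loss="soft_l1",f_scale=.002).x)
A=cv2.resize(w["image"][80:180,236:336],(400,400),interpolation=cv2.INTER_CUBIC)
B=cv2.resize(w2["image"][71:211,213:353],(400,400),interpolation=cv2.INTER_CUBIC)
C=np.hstack([A,B]);save("c2.png",np.clip(C.astype(float)*1.8+15,0,255).astype(np.uint8))
E
```

```text
0.108 1366 [ 0.4904 -0.2916  0.112 ] [ 0.4913 -0.2913  0.1111] [0.0505 0.0506 0.0074] 56.913414
0.117 104 [ 0.4908 -0.2914  0.1201] [ 0.4917 -0.2921  0.119 ] [0.0307 0.0247 0.0058] -37.428852
0.13 7 [ 0.4951 -0.2914  0.1394] [ 0.4958 -0.2912  0.1397] [0.0046 0.0125 0.0133] 94.96476
0.147 146 [ 0.4905 -0.2913  0.1501] [ 0.4906 -0.2914  0.1507] [0.0132 0.0123 0.0057] 0.0
hub 1061 [0.50021136 0.1879198  0.05694133] [0.03675825 0.03664118 0.00530107]
0 18.4 3 18.44 6 18.44 9 18.42 12 18.38 15 18.37 18 18.37 21 18.36 24 18.36 27 18.35 [0.49988374 0.18790387 0.09279713]
```

View pics/c2.png

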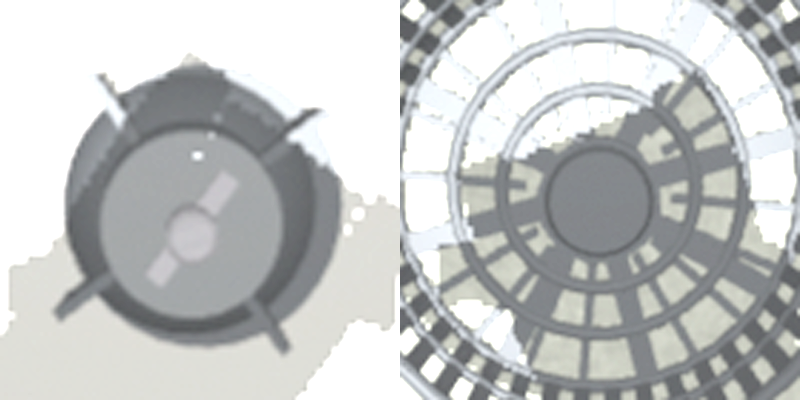

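```bash
cat >> h.py <<'E'
def spokes(s,c,zf=.007,rs=np.arange(.027,.062,.001)):
    """unwrap the floor plane round world xy c -> rows: radius, cols: world angle 0.5 deg"""
    M=R.from_quat(s["orientation"]).as_matrix();A=np.radians(np.arange(0,360,.5))
    X=np.stack([c[0]+rs[:,None]*np.cos(A),c[1]+rs[:,None]*np.sin(A),np.full((len(rs),len(A)),zf)],-1)-np.array(s["xyz"])
    p=X@M
    u=s["fx"]*p[...,0]/p[...,2]+s["cx"];v=s["fy"]*p[...,1]/p[...,2]+s["cy"]
    z=cv2.remap(s["range_z"],u.astype(np.float32),v.astype(np.float32),0)
    im=cv2.remap(s["image"],u.astype(np.float32),v.astype(np.float32),1)
    return im,z-p[...,2]
E
python3 - <<'E'
from h import *
s=dict(np.load("w2.npz"))
im,dz=spokes(s,[.4999,.188])
m=(np.abs(dz)<.0035)   # on the floor level (not the table below)
f=m[:14].mean(0); g=m.mean(0)
for n,y in(("in",f),("all",g)):
    F=np.fft.rfft(y);
    print(n,[(k,round(abs(F[k]),1),round(-np.degrees(np.angle(F[k]))/k%(360/k),1)) for k in (4,6,8,12,16,24)])
bar=np.vstack([im,np.repeat((np.clip(dz*4000+128,0,255))[...,None],3,2).astype(np.uint8)])
save("unw.png",cv2.resize(bar,(720,420),interpolation=0))
E
```

```text
in [(4, np.float64(12.5), np.float64(44.5)), (6, np.float64(6.7), np.float64(49.8)), (8, np.float64(105.3), np.float64(15.0)), (12, np.float64(28.3), np.float64(25.5)), (16, np.float64(29.7), np.float64(15.2)), (24, np.float64(21.6), np.float64(7.5))]
all [(4, np.float64(13.1), np.float64(51.4)), (6, np.float64(2.0), np.float64(47.9)), (8, np.float64(89.1), np.float64(15.2)), (12, np.float64(24.6), np.float64(26.2)), (16, np.float64(45.5), np.float64(15.5)), (24, np.float64(9.2), np.float64(2.2))]
```

View pics/unw.png

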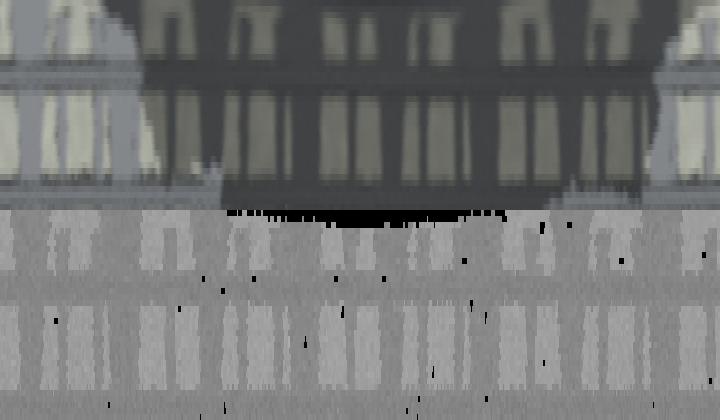

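The unwrapped floor shows eight wide spokes at 15° + 45°k (columns 30, 120, 210, …), so the body yaw is 15° or 60°, mod 90. I grip at tool yaw 45° (flats at 15° mod 30), then check the width and the spokes.

```bash
cat >> h.py <<'E'
def Q(t): return R.from_euler("ZX",[np.radians(t),np.pi]).as_quat()
def st(n=""):
    s=status.state();print(n,round(s["time_s"],2),np.round(s["position"],4),"F",np.round(s["contact_force"],1),"T",np.round(s["wrist_torque"],2),"w",round(s["gripper_width"],3),"g",np.round(s["grip_force"],1),"q7",round(s["q"][6],2));return s
def fr(n):
    s=vision.snapshot("wrist");out=[]
    return s
E
python3 - <<'E'
from h import *
c=[.5000,.1879]
env.movep([*c,.17],Q(45))
print(env.move_linear([*c,.0865],v=.08,max_force=8));st("down")
hand.gripper_to(0.56,25);st("near")
hand.gripper_to(0.0,30);st("grip")
print(env.move_linear([*c,.13],v=.08));st("lift")
s=vision.snapshot("wrist");np.savez("w3.npz",**s)
im,dz=spokes(s,c,zf=.13-.0865+.007)
m=(np.abs(dz)<.0035);y=m.mean(0);F=np.fft.rfft(y);print([(k,round(abs(F[k]),1),round(-np.degrees(np.angle(F[k]))/k%(360/k),1)) for k in (8,16)])
save("w3.png",s["image"])
E
```

```text
False
down 5.03 [0.5002 0.188  0.0869] F [-0.1 -0.6 -0. ] T [ 0.02 -0.03 -0.03] w 0.996 g 0.0 q7 -1.36
near 5.48 [0.5    0.1879 0.0866] F [ 0.3 -0.3 -1.1] T [-0.01 -0.02 -0.02] w 0.562 g 0.0 q7 -1.36
grip 5.7 [0.5001 0.1878 0.0867] F [-0.9 -1.   5.5] T [-0.14  0.2  -0.07] w 0.523 g 29.9 q7 -1.36
False
lift 6.39 [0.4999 0.1878 0.1298] F [ 0.5 -0.6 -3.2] T [-0.04  0.01 -0.  ] w 0.516 g 31.0 q7 -1.35
[(8, np.float64(51.7), np.float64(17.0)), (16, np.float64(20.8), np.float64(16.9))]
```

View pics/w3.png

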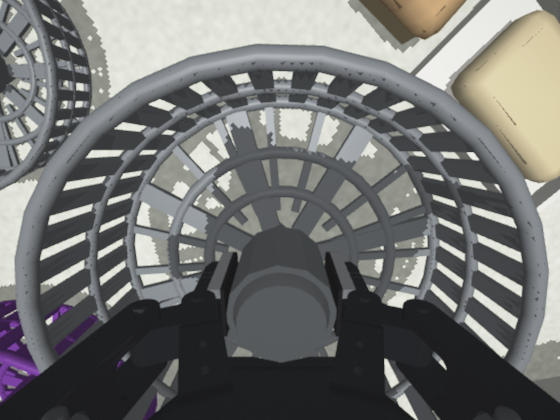

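The grip is on the flats: the width is 43.9 mm and the spokes are still at about 15–17°, so the body yaw is 15°. w3 shows the hub held at (280,310), clear of the soap and brush. For the key at -37.4° (mod 90) the tool yaw should be about 82.6°. Now I measure the basket's offset in the hand, carry it over and feel for the spindle.

```bash
python3 - <<'E'
from h import *
from scipy.optimize import least_squares
s=dict(np.load("w3.npz"));S=cloud(s).reshape(-1,3);d=np.hypot(S[:,0]-.5,S[:,1]-.188)
rm=S[(S[:,2]>.099)&(S[:,2]<.112)&(d>.085)&(d<.105)]
print(len(rm),rm.mean(0),least_squares(lambda p:np.hypot(rm[:,0]-p[0],rm[:,1]-p[1])-p[2],[.5,.188,.094],loss="soft_l1",f_scale=.002).x)
env.move_linear([.5,.188,.36],v=.2)
g=[.4905,-.2913]
env.movep([*g,.36],Q(82.6));st("over")
env.move_linear([*g,.25],v=.1);env.hold(.3);st("pre")
print(env.move_linear([*g,.2065],v=.03,max_force=5));st("feel")
E
```

```text
24963 [0.53946686 0.22927817 0.10461146] [0.49932242 0.18939606 0.09155385]
over 9.49 [ 0.491  -0.2904  0.36  ] F [ 0.  -0.2 -2. ] T [ 0.   -0.01 -0.01] w 0.525 g 31.0 q7 0.16
pre 11.04 [ 0.4905 -0.2914  0.2502] F [-0.1 -0.8 -2.6] T [ 0.   -0.03  0.01] w 0.521 g 31.0 q7 0.1
False
feel 12.64 [ 0.4905 -0.2913  0.2067] F [-0.1  1.1 -1.8] T [0.09 0.11 0.04] w 0.518 g 31.2 q7 0.08
```

The basket has slid over the spindle with almost no force, and its underside is now at key height. I continue gently onto the key, turning a little if it stops.

```bash
python3 - <<'E'
from h import *
g=[.4905,-.2913]
hit=env.move_linear([*g,.1985],v=.015,max_force=5);s=st(f"down {hit}")
if hit and s["position"][2]>.2025:
    z=s["position"][2]
    for t in (80,77,74,71,85.5,88.5,91.5,94.5):
        env.move_linear([*g,z+.0005],Q(t),v=.03,max_force=8);st(f"t{t}")
        hit=env.move_linear([*g,.1985],v=.015,max_force=5);s=st(f"{hit}")
        if s["position"][2]<.2015: break
E
```

```text
down True 12.86 [ 0.4905 -0.2913  0.2061] F [-0.4  0.4  5.2] T [0.05 0.14 0.04] w 0.518 g 31.7 q7 0.08
t80 13.11 [ 0.4906 -0.2913  0.2067] F [-0.3 -0.4  0.6] T [-0.01 -0.13 -0.02] w 0.52 g 31.3 q7 0.05
True 13.32 [ 0.4907 -0.2913  0.2063] F [-0.5  0.2  6.6] T [0.11 0.17 0.  ] w 0.522 g 31.9 q7 0.05
t77 13.57 [ 0.4906 -0.2913  0.2066] F [-0.1 -0.1  1.3] T [-0.06 -0.01 -0.05] w 0.519 g 31.4 q7 0.01
True 13.78 [ 0.4906 -0.2914  0.2064] F [-0.5  0.6  8.2] T [ 0.08  0.24 -0.11] w 0.52 g 32.0 q7 0.01
t74 14.03 [ 0.4906 -0.2913  0.2066] F [ 0.4 -1.   3.6] T [-0.16 -0.07 -0.07] w 0.52 g 31.5 q7 -0.03
True 14.24 [ 0.4906 -0.2914  0.2065] F [-1.4  0.8  8. ] T [ 0.05  0.26 -0.1 ] w 0.521 g 32.0 q7 -0.03
t71 14.49 [ 0.4905 -0.2913  0.2066] F [ 0.1 -0.5  4.3] T [-0.06  0.06 -0.01] w 0.523 g 31.6 q7 -0.06
True 14.7 [ 0.4906 -0.2914  0.2065] F [-1.5  0.8  8.9] T [ 0.13  0.31 -0.  ] w 0.519 g 32.1 q7 -0.06
t85.5 14.97 [ 0.4905 -0.2911  0.2063] F [-0.1 -0.7  1.4] T [-0.12 -0.14  0.01] w 0.516 g 31.4 q7 0.1
True 15.19 [ 0.4906 -0.2912  0.2059] F [ 0.5 -0.2  5.2] T [0.01 0.13 0.01] w 0.523 g 31.6 q7 0.09
t88.5 15.44 [ 0.4903 -0.2912  0.2063] F [-0.5 -0.7 -3.5] T [-0.02  0.01 -0.02] w 0.521 g 31.0 q7 0.15
True 15.97 [ 0.4904 -0.2913  0.1986] F [-1.2 -0.   7.4] T [-0.01  0.22 -0.  ] w 0.526 g 31.9 q7 0.15
```

It dropped home at yaw 88.5° (height 0.1986, expected 0.1985). I release, retreat and check.

```bash
python3 - <<'E'
from h import *
g=[.4903,-.2913]
env.move_linear([*g,.1987],v=.01);st("relax")
hand.gripper_to(.7,20);hand.gripper_to(1.0);st("open")
print(env.move_linear([*g,.30],v=.08,max_force=8));st("up")
env.movep([.43,-.29,.40],Q(0));env.hold(.3)
s=vision.snapshot("wrist");save("w4.png",s["image"]);S=cloud(s).reshape(-1,3);S=S[~np.isnan(S).any(1)]
d=np.hypot(S[:,0]-.4905,S[:,1]+.2913)
r=S[(d>.088)&(d<.098)&(S[:,2]>.165)&(S[:,2]<.182)]
A=np.c_[r[:,:2]-[.4905,-.2913],np.ones(len(r))];c=np.linalg.lstsq(A,r[:,2],rcond=None)[0];print("rim plane",len(r),c)
h=S[(d<.018)];print("hub top",np.median(h[:,2]),len(h))
E
```

```text
relax 16.23 [ 0.4904 -0.2913  0.1987] F [0.1 0.1 1.5] T [-0.04 -0.06 -0.03] w 0.522 g 31.4 q7 0.15
open 16.91 [ 0.4903 -0.2913  0.1987] F [-0.8  0.2 -1. ] T [-0.04 -0.04 -0.01] w 0.998 g 0.0 q7 0.15
False
up 18.32 [ 0.4902 -0.2913  0.2996] F [-0.2 -0.2 -0.5] T [-0.02  0.    0.01] w 1.001 g 0.0 q7 0.21
rim plane 5560 [0.00281323 0.00073777 0.17306536]
hub top 0.16906184027722004 1124
```

View pics/w4.png

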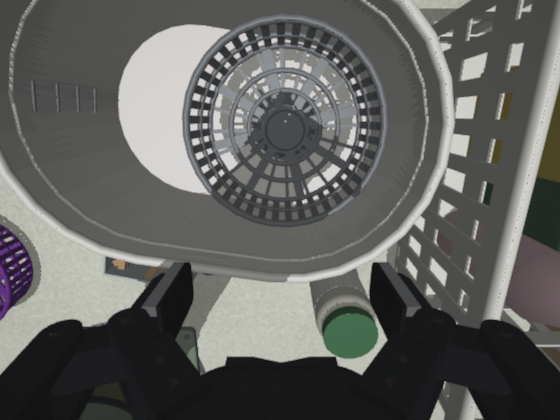

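The picture shows the basket seated in the bucket with its hub at (284,130). The rim is at 0.173 (0.174 expected), level within 0.2°, and the hub top at 0.169 (0.170 expected). The gripper is clear.

```bash
python3 -c "
from h import *
print(env.finish_job())"
```

```text
the job is handed in; nothing more can be done
None
```

The large grey basket is fully home on the drive key, level within 0.2° and released; the pushes I logged stayed under 9 N, the robot touched nothing else, and the job is handed in at about 20 s.

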